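# Tip the watch flat and close its case

### The arm

A 6-joint arm with a two-finger parallel gripper is mounted at the origin on the work surface. World frame = base frame: x ahead of the robot, y to its left, z up, the work surface at z = 0. Lengths are in mm, angles in rad, forces in N, time in s.
With the tool pointing down it reaches from about 350 to 875 mm from the base axis. Payload 4.2 kg.
Tool frame: the origin (TCP) lies at the very end of the fingers, on their centre line; the grasp point (between the pads) lies 19 mm behind it; z points along the fingers, y is the line along which they close (so a half turn about z gives the same grasp; the last joint's range is limited). The gripper opens to 85 mm and grips with 20 to 120 N. Pads are 22 mm wide; open, the fingers measure 114 mm over their backs; the gripper's body (76 mm by 85 mm) begins 54 mm behind the grasp point. The pads swing forward as they close: fully open they stand 13 mm farther back than shut.
Start: joints at [1.478, 0.385, 0.008, 0, -1.194, -0.259], TCP at [215.335, 586.711, 193.112] pointing down, gripper open.
Joint ranges: [-3.14, 3.14], [-1.21, 2.06], [-1.07, 1.41], [-3.16, 2.05], [-2.99, -0.16], [-3.1, 3.1]. Speed limits (rad/s): [2.79, 2.79, 3.14, 3.14, 3.14, 3.14].

### API

Orientations are given as a unit quaternion [x, y, z, w].
In Python, from bench import arm gives the robot as it stands. The module is installed in compiled form; this text tells all that it offers.
- The arm moves only by the tool drive_tool, never from a script. Its argument "targets" is a list of rows, each a list of 5 numbers: the closure, from -1 (fully open) to 1 (shut), then the shift along the tool's x, y, z in mm, then the turn about the tool's z in degrees. In form: [[grip, tx, ty, tz, roll], ...]. A call has 1 to 12 rows; each row is the pose to reach, as a shift and turn from the pose commanded when the call began, along the tool's axes at that moment; what a row does not reach only later rows make up. A row lasts 1/10 s, in which the tool goes at most 50 mm and 8.59 degrees, less where a joint would pass 70% of its speed; a pose out of reach is approached as far as the arm can. A call with a gripper value outside its range is refused whole. The fingers move at their own pace and stop on an object; the grip force is fixed at half the most. Time passes only in rows, so rows that repeat a pose let the fingers close. It gives the time, the measured TCP pose, the force, the opening and the grip force at its end, in the units of the state.
- arm.read_state(): the state, without advancing time (a new reading comes with each control period).
- arm.get_image(name): name is "scene" or "top"; returns the picture (384x512x3 uint8, blue, green, red); there is no depth.
- arm.camera_params(name): a dict with "fov_y" (degrees; the focal length in pixels is half the picture's height over the tangent of half this angle, whatever the lens; pixels are square), "cx", "cy" (the principal point, pixels), "rvec" (rotation vector, rad) and "tvec" (3), from world to camera coordinates, as OpenCV has them. Camera axes: x right, y down, z forward; pixel columns grow to the right and rows downward; lengths in mm; the calibration is good to about 2 mm. A picture is of the moment at which its call begins. camera_params takes no time and is no camera call.
- arm.job_done(): hands the job in; it is judged then, once.
The state is a dict: "clock": time; "joints": joint angles; "joint_vel": joint speeds; "joint_efforts": joint torques, N m; "position": TCP position; "ee_rot": TCP orientation; "contact_force": force on the tool from outside, world axes, zero at the start; "wrist_torque": the same for the moment, N m; "gripper_width": finger opening in mm; "grasp_force": force on a finger pad.
Only numpy, scipy, OpenCV 4.12 (cv2) and the standard library are available. Lean on these libraries where they do the work, as an engineer would, in place of code of your own. Each camera call takes 0.05 s, during which the arm holds its last target. There are 200 camera calls.

### The job

In the tan case a watch cushion stands on end: push it over so that it lies flat in the case, dial up, then push that case's open lid over and press it fully shut. Only push: lift or carry nothing, leave the blue case open as it is, do not disturb the other things on the table, and finish clear of everything.

Things in the scene. Friction and masses are not known exactly. Their poses are not given: they have to be found in the camera images.
- case_a: tan leather watch case with cream lining, fixed to the table: an open-topped box 106 (x) x 192 (y) x 60 mm high, walls and floor 6 mm thick, inside 94 x 180 mm; origin at the centre of its underside, its x points from the front (clasp side) to the hinge side, its y along its length, z up. It is the one with the watch cushion standing in it.
- lid_a (a joint): hinge angle of that case's lid, rad: 0 = fully shut, about 1.57 = upright, 1.95 = its stop, leaning back. The lid is a flat plate 106 x 192 mm, 10 mm thick, 0.18 kg, hinged along the case's +x top edge. The hinge is stiff (about 0.16 N m of friction; pushing near the free edge takes under 4 N), so that the lid stays at whatever angle it is left.
- lid_a_edge (a point): middle of the free edge of that lid, on its outer face (106 mm from the hinge line; the face that is uppermost when shut, then 70 mm above the table)
- lid_a_hinge (a point): middle of that lid's hinge line, on the case's rim: 53 mm along the case's +x from its origin and 60 mm above the table
- cushion: stiff sand-coloured watch cushion with dark strap and watch, loose, about 0.11 kg, 60 (its x) x 36 (its y) x 90 mm (its z, up at the start); origin at the centre of the end it stands on, on the case's floor. The dial, 38 mm across, is centred on its +y face and stands 8 mm proud of it, ending 26 mm below the cushion's top.
- cushion_center (a point): centre of the cushion block (without the dial). The cushion starts nearer the case's +y end, axes within 0.15 rad of the case's; it falls by itself once tilted about 0.4 rad, and there is room to fall only towards the case's -y end, which leaves the dial up
- case_b: dark blue watch case with grey lining, empty, fixed to the table: an open-topped box 106 (x) x 192 (y) x 60 mm high, walls and floor 6 mm thick, inside 94 x 180 mm; origin at the centre of its underside, its x points from the front (clasp side) to the hinge side, its y along its length, z up. To be left open.
- lid_b (a joint): hinge angle of that case's lid, rad: 0 = fully shut, about 1.57 = upright, 1.95 = its stop, leaning back. The lid is a flat plate 106 x 192 mm, 10 mm thick, 0.18 kg, hinged along the case's +x top edge. The hinge is stiff (about 0.16 N m of friction; pushing near the free edge takes under 4 N), so that the lid stays at whatever angle it is left.
- lid_b_edge (a point): middle of the free edge of that lid, on its outer face (106 mm from the hinge line; the face that is uppermost when shut, then 70 mm above the table)
- lid_b_hinge (a point): middle of that lid's hinge line, on the case's rim: 53 mm along the case's +x from its origin and 60 mm above the table
- pocket_watch: brass pocket watch lying dial up, 48 mm across, 11 mm high; origin at the centre of its underside
- loupe: black eye loupe, 34 mm across, 30 mm high; origin at the centre of its underside
- oil_bottle: small amber bottle, 36 mm across, 75 mm high; origin at the centre of its underside
- gift_box: flat white box, 90 x 70 x 35 mm; origin at the centre of its underside
- screwdriver: screwdriver lying along its x, 150 mm long; origin at its underside
- pin_bowl: white bowl, 64 mm across, 30 mm high; origin at the centre of its underside
Mind the look-alikes: they are no part of the job. What is shaped like the case_b but purple is not meant.

How it is judged (in metres and radians):
On the way, in this order (a step that is already met when the one before it is completed fails the run):
1. the cushion lies flat in the tan case, dial up, with the lid still open (angle between cushion's own y axis and vertical below 0.15 rad and z of cushion_center in the frame of case_a below 0.032 m and x of cushion_center in the frame of case_a between -0.05 and 0.05 m and y of cushion_center in the frame of case_a between -0.09 and 0.09 m and value of joint lid_a above 0.5 rad), for 0.2 s.
2. the tan case's lid is fully shut (value of joint lid_a below 0.04 rad), for 0.2 s.
At the end, for the whole second after the job is handed in: the tan case's lid is shut to within 0.04 rad (4 mm at its edge); the cushion lies at rest inside the tan case, its dial within 0.15 rad of straight up; the blue case's lid is still open (value of joint lid_a below 0.04 rad and angle between cushion's own y axis and vertical below 0.15 rad and z of cushion_center in the frame of case_a below 0.032 m and x of cushion_center in the frame of case_a between -0.05 and 0.05 m and y of cushion_center in the frame of case_a between -0.09 and 0.09 m and linear speed of cushion below 0.02 m/s and velocity of joint lid_a below 0.05 rad/s and value of joint lid_b above 1.5 rad); the robot touches nothing.
It fails at once if the cushion is lifted (its centre 85 mm above the table, where tipping takes it to 55 mm) (height (world z) of cushion_center above 0.085 m).
It fails at once if the cushion leaves the tan case (horizontal distance between cushion_center and case_a above 0.115 m).
It fails at once if the blue case's lid is moved by more than 20 mm at its edge (distance of lid_b_edge from where it was at the start of the episode above 0.02 m).
It fails at once if another loose thing on the table is moved by more than 25 mm (distance of any of pocket_watch, loupe, oil_bottle, gift_box, screwdriver, pin_bowl from where it was at the start of the episode above 0.025 m).
It also fails if it takes over 51 s, if anything falls off the work surface, if the arm or the gripper's body presses on something with over 40 N, if the wrist force passes 120 N, or if a joint passes its speed limit or range.

## Working session

There is one attempt and no reset: what is moved stays moved. The work goes in short steps, Python scripts to look and compute and a tool call to move; the robot and the scene stay as the last step left them, time stands still between calls to the robot, and variables do not carry over. Pictures are saved under pics/ and viewed, at most 10 in all, crops included, and the job is handed in when it is done.

Besides the shell and the picture viewer there is one more tool, called after ">>>" as name([rows], argument=value, ...), one row to a line, values as JSON. drive_tool: Moves the arm, as the interface text tells. Its arguments: {"type":"object","properties":{"targets":{"type":"array","items":{"type":"array","items":{"type":"number"}}}},"required":["targets"]}

```bash
mkdir -p pics
python3 - <<'E'
from bench import arm
import cv2
for n in("scene","top"):
    cv2.imwrite(f"pics/{n}0.png",arm.get_image(n)); print(n,arm.camera_params(n))
s=arm.read_state();print(s['clock'],s['position'],s['ee_rot'],s['contact_force'],s['gripper_width'])
E
```

```text
scene {'fov_y': 52.080519069153766, 'cx': 252.60512432772947, 'cy': 195.20167620936448, 'rvec': array([ 1.59833468,  1.84429565, -0.86698303]), 'tvec': array([  80.28809456, -279.47257892, 1569.50268724])}
top {'fov_y': 45.580036196333644, 'cx': 256.23794970805335, 'cy': 194.5998789297219, 'rvec': array([ 2.18386019, -2.17101846,  0.08617377]), 'tvec': array([  -9.6133291 ,  522.48714321, 1328.31844828])}
0.1 [215.1746648  586.14865779 192.11161405] [ 9.84548813e-01 -1.75107539e-01 -1.30704928e-04  9.83199576e-04] [ 0.61086073 -0.4281851  -0.26602678] 85.57324961364135
```

View pics/scene0.png

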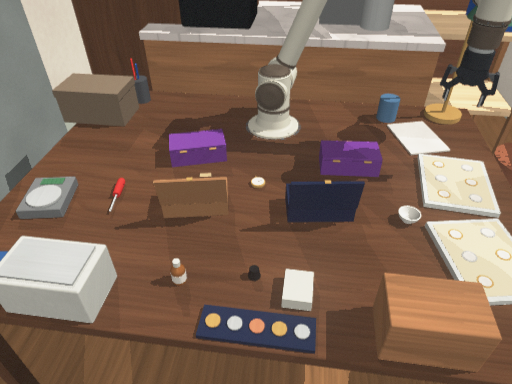

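View pics/top0.png

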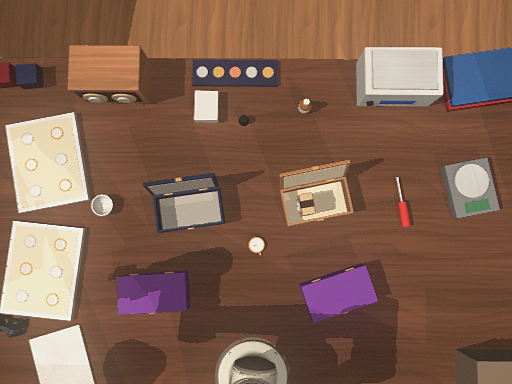

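The scene view shows the tan case (about 193,197) from behind, lid open, and the blue one at (322,200). In the top view the tan case is at (316,195), with its lid on the far side (+x) and the cushion near (308,204). I'll enlarge both.

```bash
python3 - <<'E'
import cv2,numpy as np
a=cv2.imread("pics/top0.png")[150:235,270:370];a=cv2.resize(a,None,fx=7,fy=7,interpolation=cv2.INTER_CUBIC)
cv2.imwrite("pics/topc.png",a)
E
cat > h.py <<'E'
import numpy as np,cv2
from bench import arm
def cam(n):
    p=arm.camera_params(n);f=192/np.tan(np.radians(p['fov_y']/2))
    return np.array([[f,0,p['cx']],[0,f,p['cy']],[0,0,1]]),cv2.Rodrigues(p['rvec'])[0],np.array(p['tvec'],float)
def onz(n,uv,z):
    K,R,t=cam(n);d=R.T@np.linalg.solve(K,[*uv,1]);c=-R.T@t
    return c+d*(z-c[2])/d[2]
def proj(n,P):
    K,R,t=cam(n);q=K@(R@np.array(P,float)+t);return q[:2]/q[2]
E
```

```text
(no output)
```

View pics/topc.png

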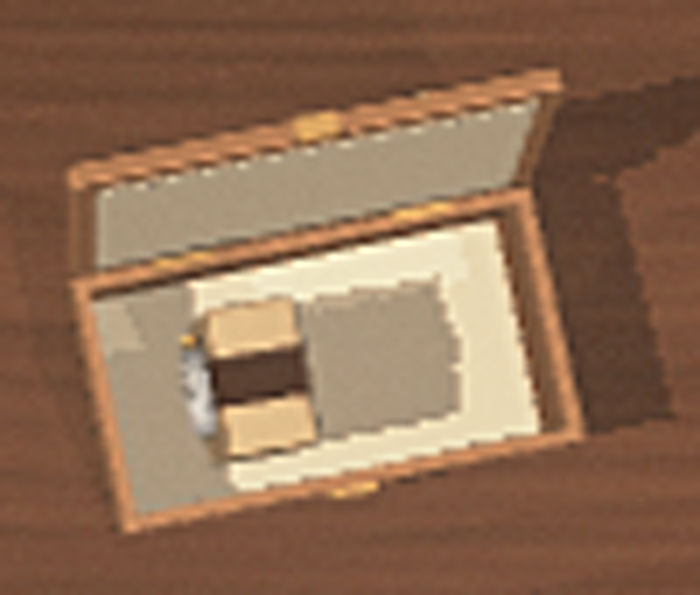

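The crop gives these rim corners: (75,285), (530,190), (582,437) and (128,530). The cushion-top corners are (203,308), (295,296), (317,440) and (225,458), and the lid's free edge runs from (70,170) to (560,72).

```bash
cat > m.py <<'E'
from h import *
f=lambda c:(np.array(c)+.5)/7-.5+np.array([270,150])
rim=[onz("top",f(c),60) for c in[(75,285),(530,190),(582,437),(128,530)]]
cu=[onz("top",f(c),96) for c in[(203,308),(295,296),(317,440),(225,458)]]
C=np.mean(rim,0)[:2];r=np.array(rim)[:,:2]
ya=(r[0]-r[1])+(r[3]-r[2]);ya/=np.linalg.norm(ya);xa=np.array([ya[1],-ya[0]])
yaw=np.arctan2(xa[1],xa[0])
print("case",C,"yaw",yaw,"dims",[np.linalg.norm(r[i]-r[(i+1)%4]) for i in range(4)])
c=np.array(cu)[:,:2];d=c-C
print("cushion top in case",np.c_[d@xa,d@ya].round(1), "mean",c.mean(0))
for th in np.arange(1.3,2,.1):
    X=[53-106*np.cos(th)+10*np.sin(th)]; z=60+106*np.sin(th)+10*np.cos(th)
    print(round(th,2),[(((proj("top",[*(C+X[0]*xa+s*96*ya),z])-[270,150]+.5)*7-.5)).round() for s in(1,-1)],[proj("scene",[*(C+X[0]*xa+s*96*ya),z]).round(1) for s in(1,-1)])
print("rim scene",[proj("scene",p).round(1) for p in rim],"cush top scene",[proj("scene",p).round(1) for p in cu])
from scipy.spatial.transform import Rotation as R
T=R.from_quat(arm.read_state()['ee_rot']).as_matrix();print(T.round(3))
for n,uv,z in[("bowl",(102,205),30),("pw",(257,245),11),("bottle",(305,106),75),("loupe",(244,120),30),("driver",(404,202),10),("bluelid",(150,185),160),("bluelid",(216,176),160)]:print(n,onz("top",uv,z).round())
E
python3 m.py
```

```text
case [ 501.92364122 -179.60677434] yaw 0.20986274927565537 dims [np.float64(191.20788648492353), np.float64(103.42639624788544), np.float64(189.40973585436734), np.float64(102.49802192119509)]
cushion top in case [[ 29.   49.7]
 [ 26.3  12.8]
 [-31.6  16.4]
 [-31.2  53.7]] mean [ 493.15944905 -147.54811252]
1.3 [array([ 96., 304.]), array([593., 201.])] [array([225.6, 165. ]), array([155.3, 168.1])]
1.4 [array([ 91., 276.]), array([588., 173.])] [array([225.6, 166.8]), array([154.8, 170. ])]
1.5 [array([ 85., 248.]), array([582., 146.])] [array([225.6, 169. ]), array([154.2, 172.2])]
1.6 [array([ 79., 221.]), array([575., 119.])] [array([225.7, 171.6]), array([153.8, 174.8])]
1.7 [array([ 73., 195.]), array([568.,  93.])] [array([225.8, 174.5]), array([153.4, 177.8])]
1.8 [array([ 67., 170.]), array([561.,  68.])] [array([225.9, 177.7]), array([153.1, 181. ])]
1.9 [array([ 61., 146.]), array([553.,  44.])] [array([226. , 181.1]), array([152.8, 184.5])]
rim scene [array([227.4, 197.9]), array([160.8, 201.2]), array([165.1, 179.1]), array([226.8, 176.4])] cush top scene [array([210.7, 184.1]), array([197.9, 184.1]), array([200., 172.]), array([212.5, 171.5])]
[[ 0.939 -0.345 -0.001]
 [-0.345 -0.939 -0.002]
 [ 0.     0.002 -1.   ]]
bowl [489. 446.  30.]
pw [374. -10.  11.]
bottle [ 775. -146.   75.]
loupe [744.  31.  30.]
driver [ 504. -446.   10.]
bluelid [535. 275. 160.]
bluelid [560. 100. 160.]
```

Run:
```python
import cv2
a=cv2.imread("pics/scene0.png")[160:230,140:250];cv2.imwrite("pics/scenec.png",cv2.resize(a,None,fx=7,fy=7,interpolation=cv2.INTER_CUBIC))
```

```text
(no output)
```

View pics/scenec.png

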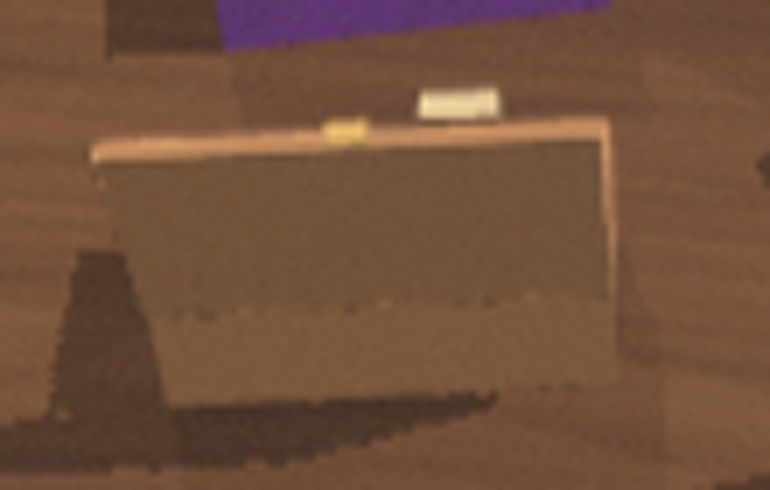

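The geometry agrees between the two views: the case is at (502,-180) with yaw 0.21, the lid is at about 1.8 rad, and the cushion's +y face is at case y≈52. I'll rise, cross over and roll so the tool x lies along the case x.

>>> drive_tool([
  [1,0,0,-50,-8],
  [1,480,543,-60,-16],
  [1,480,543,-60,-24],
  [1,480,543,-60,-32],
  [1,480,543,-60,-32],
  [1,480,543,-60,-32],
  [1,480,543,-60,-32],
  [1,480,543,-60,-32],
  [1,480,543,-60,-32],
  [1,480,543,-60,-32],
  [1,480,543,-60,-32],
  [1,480,543,-60,-32],
])

```text
clock: 1.3
position: [415.2, 72.4, 250.8]
ee_rot: [0.995, 0.103, 0.0, -0.0]
contact_force: [0.6, 0.8, 0.0]
gripper_width: 0.1
grasp_force: 0.0
```

>>> drive_tool([
  [1,0,0,0,0],
])

```text
clock: 1.4
position: [415.9, 69.6, 250.4]
ee_rot: [0.995, 0.099, -0.0, 0.0]
contact_force: [-0.8, 1.0, -0.5]
gripper_width: -0.0
grasp_force: 0.0
```

```bash
cat > st.py <<'E'
from h import *
from scipy.spatial.transform import Rotation as R
s=arm.read_state();C=np.array([502,-179.6]);xa=np.array([.978,.208]);ya=np.array([-.208,.978])
p=np.array(s['position']);T=R.from_quat(s['ee_rot']).as_matrix();d=p[:2]-C
print(s['clock'],p.round(1),"case xy",(d@xa).round(1),(d@ya).round(1),"toolx in case",(T[:2,0]@xa).round(3),(T[:2,0]@ya).round(3),"tooly",(T[:2,1]@ya).round(3),T[:,2].round(3),s['contact_force'].round(1),s['gripper_width'],np.round(s['joints'],2))
E
python3 st.py
```

```text
1.4 [415.9  69.6 250.4] case xy -32.4 261.6 toolx in case 1.0 -0.012 tooly -1.0 [-0.001 -0.001 -1.   ] [-0.8  1.  -0.5] -0.029144675788798577 [ 0.55 -0.01 -0.35  0.   -1.24  1.21]
```

>>> drive_tool([
  [1,30,168,0,0],
  [1,30,168,0,0],
  [1,30,168,0,0],
  [1,30,168,0,0],
  [1,30,168,50,0],
  [1,30,168,100,0],
  [1,30,168,140,0],
  [1,30,168,165,0],
  [1,30,168,165,0],
  [1,30,168,165,0],
])

```text
clock: 2.4
position: [479.7, -83.5, 86.1]
ee_rot: [0.995, 0.104, -0.0, 0.0]
contact_force: [0.6, 0.5, 0.7]
gripper_width: -0.2
grasp_force: 0.0
```

```bash
python3 st.py
python3 - <<'E'
from bench import arm
import cv2
a=arm.get_image("top")[130:240,260:380];b=arm.get_image("scene")[130:240,130:260]
r=lambda a:cv2.resize(a,(400,360),interpolation=cv2.INTER_CUBIC)
cv2.imwrite("pics/c1.png",cv2.hconcat([r(a),r(b)]))
E
```

```text
2.4 [479.7 -83.5  86.1] case xy -1.9 98.6 toolx in case 1.0 -0.002 tooly -1.0 [-0.    -0.001 -1.   ] [0.6 0.5 0.7] -0.2048415186514495 [ 0.16  0.26 -0.47  0.   -0.83  1.62]
```

View pics/c1.png

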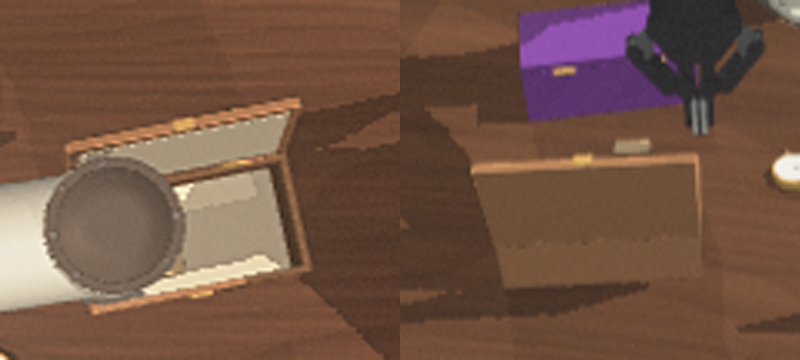

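In the top half the tool sits at the case's +y end, and in the scene half the closed fingertips are beside the cushion top, which is still standing. Next, a slow push towards -y.

>>> drive_tool([
  [1,0,12,0,0],
  [1,0,20,0,0],
  [1,0,26,0,0],
  [1,0,31,0,0],
  [1,0,36,0,0],
  [1,0,41,0,0],
  [1,0,46,0,0],
  [1,0,51,0,0],
  [1,0,56,0,0],
  [1,0,60,0,0],
  [1,0,64,0,0],
  [1,0,64,0,0],
])

```text
clock: 3.7
position: [492.3, -146.9, 85.6]
ee_rot: [0.995, 0.103, -0.0, 0.0]
contact_force: [0.7, -0.0, -0.1]
gripper_width: 0.2
grasp_force: 0.0
```

```bash
python3 st.py
python3 - <<'E'
from bench import arm
import cv2
a=arm.get_image("top")[130:240,260:380];b=arm.get_image("scene")[130:240,130:260]
r=lambda a:cv2.resize(a,(400,360),interpolation=cv2.INTER_CUBIC)
cv2.imwrite("pics/c2.png",cv2.hconcat([r(a),r(b)]))
E
```

```text
3.7 [ 492.3 -146.9   85.6] case xy -2.6 34.0 toolx in case 1.0 -0.003 tooly -1.0 [-0. -0. -1.] [ 0.7 -0.  -0.1] 0.21961457859646014 [ 0.03  0.31 -0.41  0.   -0.85  1.75]
```

View pics/c2.png

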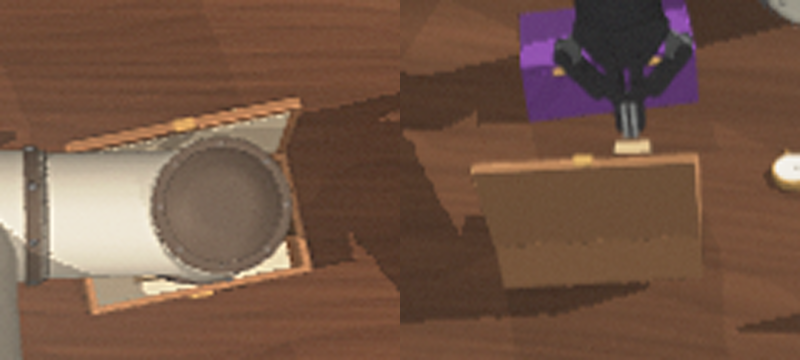

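The cushion has not moved, and in the scene half the fingertip (about px 204,172) hides behind or over its top. I'll check the finger's projection against the cushion's.

Run:
```python
from h import *
p=arm.read_state()['position']
print(proj("scene",p),proj("scene",[p[0],p[1],p[2]+15]))
# triangulate cushion top centre from top+scene at various heights: intersect
def ray(n,uv):
    K,R,t=cam(n);d=R.T@np.linalg.solve(K,[*uv,1]);return -R.T@t,d/np.linalg.norm(d)
def tri(a,b):
    A=np.zeros((3,3));v=np.zeros(3)
    for c,d in(ray("top",a),ray("scene",b)):
        M=np.eye(3)-np.outer(d,d);A+=M;v+=M@c
    return np.linalg.solve(A,v)
f=lambda c:(np.array(c)+.5)/7-.5+np.array([270,150]);g=lambda c:(np.array(c)+.5)/7-.5+np.array([140,160])
# near (-x) top edge and corners of cushion top; back edge of top
print(tri(f((225,458)),g((500,88))),tri(f((317,440)),g((420,90))))
# lid upper outer corners
print(tri(f((70,168)),g((610,130))),tri(f((560,72)),g((95,150))))
a=arm.get_image("scene")[150:200,170:240];cv2.imwrite("pics/s3.png",cv2.resize(a,(770,550),interpolation=cv2.INTER_CUBIC))
```

```text
[205.9909674  180.42608057] [205.55155651 176.38163195]
[ 460.73815196 -135.87221125   93.79021661] [ 467.75550272 -170.82836623   94.4803153 ]
[567.24735166 -67.09579962 159.75181772] [ 605.52915378 -255.57775237  159.8299699 ]
```

View pics/s3.png

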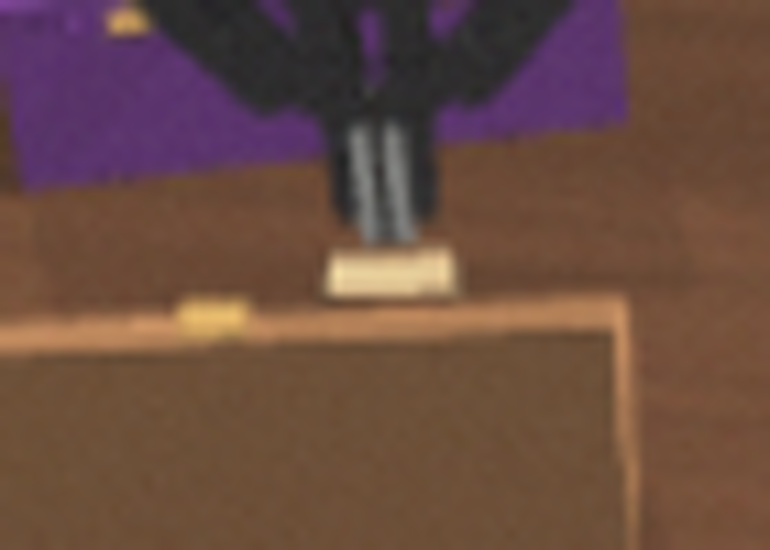

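Run:
```python
from h import *
for P in([479.7,-83.5,86.1],[479.7,-83.5,116],[440,-90,86],[492.3,-146.9,85.6]):
  print(P,"scene",proj("scene",P).round(1))
for P in([215.2,586.1,192.1],[215,586,260]):print(P,"scene",proj("scene",P).round(1),"top",proj("top",P).round(1))
# flange circle seen in top c1: (115,228)->
print("c1 circ",260+115/3.333,130+228/3.273,"c2",260+220/3.333,130+208/3.273)
for z in(200,250,300,350,400): print(z,proj("top",[479.7,-83.5,z]).round(1),proj("top",[492.3,-146.9,z]).round(1))
s=arm.read_state();print(s['joints'],s['position'])
a=arm.get_image("scene");b=cv2.imread("pics/scene0.png")
x=cv2.resize(a[90:190,150:270],(384,320),interpolation=cv2.INTER_CUBIC);y=cv2.resize(b[50:130,420:512],(384,320),interpolation=cv2.INTER_CUBIC)
cv2.imwrite("pics/s4.png",cv2.hconcat([x,y]))
```

```text
[479.7, -83.5, 86.1] scene [227.8 179.5]
[479.7, -83.5, 116] scene [227.3 171.4]
[440, -90, 86] scene [228.2 171.4]
[492.3, -146.9, 85.6] scene [205.9 180.4]
[215.2, 586.1, 192.1] scene [455.5 118.2] top [ 21.2 308.7]
[215, 586, 260] scene [462.8  97.9] top [  6.5 313.5]
c1 circ 294.5034503450345 199.66086159486707 c2 326.006600660066 193.5502597005805
200 [286.  205.7] [310.8 200.9]
250 [287.3 204.5] [313.2 199.5]
300 [288.6 203.2] [315.7 198. ]
350 [290.2 201.8] [318.6 196.3]
400 [291.8 200.2] [321.7 194.4]
[ 2.71838628e-02  3.06583311e-01 -4.11740802e-01 -5.67273137e-05
 -8.52608269e-01  1.75034961e+00] [ 492.17694563 -146.46214039   85.6554397 ]
```

View pics/s4.png

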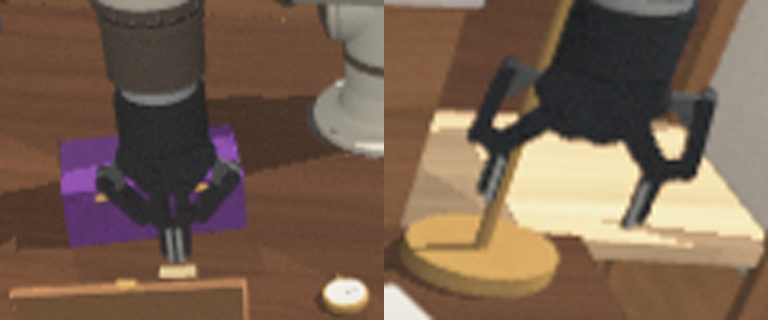

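The fingertip (px 205.5,172, and the open fingers in the start picture) matches the reported xy but about 30 mm higher than the reported z. So it passed over the cushion. I'll back off, go 29 mm lower inside the case, and push again.

>>> drive_tool([
  [1,0,-20,0,0],
  [1,0,-42,0,0],
  [1,0,-42,0,0],
  [1,0,-42,10,0],
  [1,0,-42,20,0],
  [1,0,-42,29,0],
  [1,0,-42,29,0],
])

```text
clock: 4.6
position: [482.2, -105.9, 54.7]
ee_rot: [0.995, 0.103, -0.002, -0.0]
contact_force: [-0.6, 0.2, 0.7]
gripper_width: -0.1
grasp_force: 0.0
```

```bash
cat > sand.py <<'E'
from h import *
import sys
a=arm.get_image("scene").astype(int);w=a[165:185,190:222]
m=(w.min(2)>110);print("bright px",m.sum(),np.argwhere(m).mean(0)+[165,190] if m.any() else "", "ref",(cv2.imread("pics/scene0.png")[165:185,190:222].min(2)>110).sum())
cv2.imwrite(f"pics/s_{sys.argv[1]}.png",a.astype('uint8'))
E
python3 st.py; python3 sand.py a
```

```text
4.6 [ 482.2 -105.9   54.7] case xy -4.1 76.2 toolx in case 1.0 -0.004 tooly -1.0 [-0.004 -0.    -1.   ] [-0.6  0.2  0.7] -0.14352650233438627 [ 0.11  0.32 -0.49 -0.   -0.76  1.66]
bright px 35 [173.4        210.34285714] ref 45
```

>>> drive_tool([
  [1,0,5,0,0],
  [1,0,10,0,0],
  [1,0,14,0,0],
  [1,0,18,0,0],
  [1,0,22,0,0],
  [1,0,26,0,0],
  [1,0,30,0,0],
  [1,0,34,0,0],
])

```text
clock: 5.45
position: [490.7, -139.0, 56.7]
ee_rot: [0.995, 0.103, 0.0, 0.0]
contact_force: [-0.3, 0.1, -0.1]
gripper_width: 0.3
grasp_force: 0.1
```

```bash
python3 st.py; python3 sand.py b
```

```text
5.45 [ 490.7 -139.    56.7] case xy -2.6 42.1 toolx in case 1.0 -0.003 tooly -1.0 [ 0. -0. -1.] [-0.3  0.1 -0.1] 0.2526936476555845 [ 0.04  0.34 -0.45  0.   -0.78  1.73]
bright px 36 [173.94444444 202.08333333] ref 45
```

Run:
```python
import cv2
r=lambda a:cv2.resize(a[145:195,175:240],(400,308),interpolation=cv2.INTER_CUBIC)
cv2.imwrite("pics/c5.png",cv2.hconcat([r(cv2.imread("pics/s_a.png")),r(cv2.imread("pics/s_b.png"))]))
```

```text
(no output)
```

View pics/c5.png

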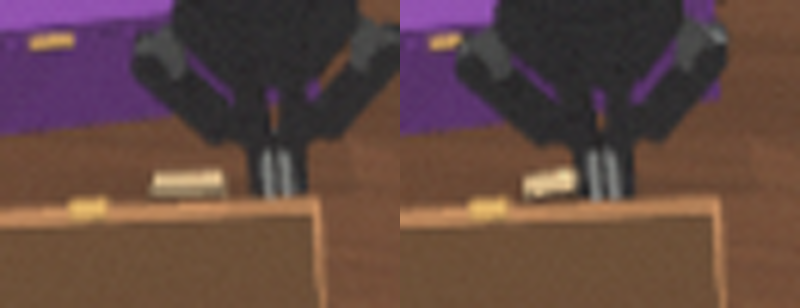

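The right half shows the cushion (px 550,183) tilting away from the fingers. I'll keep pushing.

>>> drive_tool([
  [1,0,4,0,0],
  [1,0,8,0,0],
  [1,0,12,0,0],
  [1,0,16,0,0],
  [1,0,20,0,0],
  [1,0,20,0,0],
  [1,0,20,0,0],
  [1,0,20,0,0],
])

```text
clock: 6.3
position: [495.3, -158.8, 57.9]
ee_rot: [0.995, 0.103, 0.001, 0.0]
contact_force: [-1.7, -0.3, 6.6]
gripper_width: -0.1
grasp_force: 3.1
```

```bash
python3 st.py; python3 sand.py c
```

```text
6.3 [ 495.3 -158.8   57.9] case xy -2.2 21.7 toolx in case 1.0 -0.002 tooly -1.0 [ 0.001 -0.001 -1.   ] [-1.7 -0.3  6.6] -0.052089329819508555 [ 0.    0.35 -0.43  0.   -0.79  1.77]
bright px 25 [173.72 197.12] ref 45
```

>>> drive_tool([
  [1,0,-2,-8,0],
  [1,0,-2,-8,0],
  [1,0,-2,-8,0],
])

```text
clock: 6.65
position: [494.4, -156.2, 64.8]
ee_rot: [0.995, 0.103, 0.0, -0.0]
contact_force: [-0.1, 0.2, -0.6]
gripper_width: 0.3
grasp_force: 0.0
```

```bash
python3 st.py; python3 sand.py d
python3 - <<'E'
import cv2
from bench import arm
r=lambda a:cv2.resize(a[145:195,165:230],(400,308),interpolation=cv2.INTER_CUBIC)
t=arm.get_image("top")
top=cv2.resize(t[160:225,285:355],(400,371),interpolation=cv2.INTER_CUBIC)
cv2.imwrite("pics/c6.png",cv2.vconcat([cv2.hconcat([r(cv2.imread("pics/s_c.png")),r(cv2.imread("pics/s_d.png"))])]))
E
```

```text
6.65 [ 494.4 -156.2   64.8] case xy -2.6 24.4 toolx in case 1.0 -0.003 tooly -1.0 [ 0.  0. -1.] [-0.1  0.2 -0.6] 0.34080368242484194 [ 0.01  0.34 -0.42 -0.   -0.8   1.77]
bright px 32 [173.0625  203.84375] ref 45
```

```bash
cat > asc.py <<'E'
import cv2,sys,numpy as np
for n in sys.argv[1:]:
    w=cv2.imread(n)[158:182,180:226].astype(int);b,g,r=w[...,0],w[...,1],w[...,2]
    print(n)
    for i,row in enumerate(w):
        print(158+i,''.join('S' if p[2]>140 and p[0]>95 and p[2]-p[0]>25 else 'm' if p.min()>95 else 'd' if p.max()<60 and p.max()-p.min()<15 else 'o' if p[2]>150 else '.' for p in row))
E
python3 asc.py pics/s_b.png pics/s_c.png pics/s_d.png
```

```text
pics/s_b.png
158 ......dddddddddd....ddddddddddddd....dddddddd.
159 .......dddddddddd...dddddd..dddd....ddddddddd.
160 ........ddddddddddd..ddddd...ddd....dddddddd..
161 ..........dddddddddd.ddddd...ddd...dddddddd...
162 ...........ddddddddddddddd...ddddddddddddd....
163 ............ddddddddddddddd..dddddddddddd.....
164 .............dddddddddddddd..ddddddddddd......
165 ..............ddddddddddddd..dddddddddd.......
166 ...............dddddddddddddddddddddddd.......
167 .................ddddddddddddddddd..dd........
168 ......................ddddddddddd.............
169 .......................dd..d..ddd.............
170 .......................dd.m.mm.dd.............
171 ........................d.m..m.dd.............
172 .....................SS.d.m..m.dd.............
173 ................oSSSSSSS..m..m.dd.............
174 ...............SSSSSSSSS..m..m.dd.............
175 ...............SSSSSSSS.ddm..mmdd.............
176 .................SS.....ddmm.mmdd.............
177 .......oooooo.............Sm.m........oooooooo
178 ......oSSSSSoo....oooooooooooooooooooooooooooo
179 ooSSSSSSSSSS
[... 1910 characters left out ...]
........ddmm.m.dd....................
169 .................ddmmdmmdd....................
170 .................ddmmdmm.d....................
171 .................ddmm.mm.dd...................
172 ..................d.m..m.dd..S................
173 ..................d.m..m.d.SSSS...............
174 ..................d.m..m.d.SSSS...............
175 ..................d.m..m...SSSS...............
176 ....................mm.mm.SSS.................
177 .......ooooo........mm.mS.............oooooooo
178 ......oSSSSSo..........ooooooooooooooooooooooo
179 ooSSSSoSSSSSoo....oooooooooooooooooooooooooooo
180 ooooooooooooooooooooooooooooo.................
181 oooooo........................................
```

The fingertip was level with the dial's upper rim, which rises to about 84 mm as the cushion tips. It caught there and the cushion rocked back upright. I'll lift over it, back off and push 6 mm higher.

>>> drive_tool([
  [1,0,0,-30,0],
  [1,0,0,-30,0],
  [1,0,-30,-30,0],
  [1,0,-54,-30,0],
  [1,0,-54,-30,0],
  [1,0,-54,-10,0],
  [1,0,-54,4,0],
  [1,0,-54,4,0],
])

```text
clock: 7.55
position: [481.5, -103.8, 58.7]
ee_rot: [0.995, 0.103, -0.002, -0.0]
contact_force: [0.1, -0.8, 0.7]
gripper_width: 0.3
grasp_force: 0.0
```

```bash
python3 st.py; python3 sand.py e;python3 asc.py pics/s_e.png pics/scene0.png
```

```text
7.55 [ 481.5 -103.8   58.7] case xy -4.3 78.3 toolx in case 1.0 -0.003 tooly -1.0 [-0.005 -0.    -1.   ] [ 0.1 -0.8  0.7] 0.2622439223816416 [ 0.12  0.31 -0.49 -0.   -0.77  1.66]
bright px 36 [172.80555556 210.94444444] ref 45
pics/s_e.png
158 .....................dddddddddd...ddddd..dddd.
159 ......................dddddddddd..ddddd..dddd.
160 .......................dddddddddd.ddddd..ddddd
161 ........................ddddddddddddddd..ddddd
162 .........................dddddddddddddd..ddddd
163 ..........................ddddddddddddd..ddddd
164 ...........................ddddddddddddd.ddddd
165 ............................dddddddddddddddddd
166 ..............................ddd.dddddddddddd
167 ...................................dddddddddd.
168 ....................................dd..d..dd.
169 ....................................ddmmdmmdd.
170 ....................................ddmm.mm.d.
171 ....................................ddmmdmm.d.
172 .......................o.o.o.o.o....dd.mdmm.d.
173 .....................SSSSSSSSSSS.....d.m.mm.d.
174 .....................SSSSSSSSSSS....dd.m
[... 903 characters left out ...]
.....................................
169 ..............................................
170 ..............................................
171 ..............................................
172 ............................ooo...............
173 ....................SSSSSSSSSSS...............
174 ....................SSSSSSSSSSS...............
175 ....................SSSSSSSSSSS...............
176 ....................SSSSSSSSSSS...............
177 .......oooooo..................o.ooooooooooooo
178 ..ooooSSSSSSooooooooooooSSSSSSSSSSSSSSSoooooSS
179 ooSSSSSSSSSSoSSoSoooSoSSSSoooooooooooooooooooo
180 SSSooSooooooooooooooooooooooooo...............
181 ooooooo.......................................
```

>>> drive_tool([
  [1,0,8,-4,0],
  [1,0,14,-4,0],
  [1,0,20,-4,0],
  [1,0,26,-4,0],
  [1,0,32,-4,0],
  [1,0,38,-4,0],
  [1,0,44,-5,0],
  [1,0,50,-6,0],
  [1,0,56,-7,0],
  [1,0,62,-8,0],
  [1,0,66,-8,0],
  [1,0,66,-8,0],
])

```text
clock: 8.8
position: [496.9, -168.5, 68.7]
ee_rot: [0.995, 0.103, 0.0, 0.0]
contact_force: [-0.3, -0.7, 0.3]
gripper_width: 0.0
grasp_force: 0.0
```

```bash
python3 st.py; python3 sand.py f;python3 asc.py pics/s_f.png
```

```text
8.8 [ 496.9 -168.5   68.7] case xy -2.7 11.9 toolx in case 1.0 -0.003 tooly -1.0 [ 0. -0. -1.] [-0.3 -0.7  0.3] 0.012322255096708494 [-0.02  0.35 -0.41  0.   -0.82  1.79]
bright px 60 [173.56666667 202.11666667] ref 45
pics/s_f.png
158 ddddddddddddddd..ddddd..dddddddd..............
159 dddddddddddddddd.dddddddddddddd...............
160 dddddddddddddddd.ddddddddddddd................
161 ..dddddddddddddd.dddddddddddd.................
162 ...ddddddddddddd.ddddddddddd..................
163 ....dddddddddddd.ddddddddddd..................
164 .....dddddddddddddddddd..dd...................
165 ...........ddddddddddd........................
166 ............dd..d..ddd........................
167 ............dd.m.mm.dd........................
168 .............d.m..m.dd........................
169 .............d.m..m.dd........................
170 .............d.m..m.dd........................
171 .............d.m..mmdd........................
172 .............ddmm.mmdd........................
173 .............ddmmdmmdd.SSSSSSSS...............
174 ..............dmm.mm..SSSSSSSSS...............
175 ...............mm.mmSSSSSSSSSSS...............
176 ................m..mSSSSSSSSSSS...............
177 .....................................ooooooooo
178 .....................ooooooooooooooooooooooooo
179 oooo..oo...........ooooooooooooooooooooooooooo
180 ooooo.oo.......oooooooooooooo.................
181 oooooo........................................
```

The tip skimmed over the top this time, starting about 4 mm too high. The cushion is still upright in its original place. I'll retry, starting low and rising as it tilts.

>>> drive_tool([
  [1,0,0,-26,0],
  [1,0,0,-26,0],
  [1,0,-30,-26,0],
  [1,0,-64,-26,0],
  [1,0,-64,-26,0],
  [1,0,-64,-8,0],
  [1,0,-64,11,0],
  [1,0,-64,11,0],
  [1,0,-64,11,0],
])

```text
clock: 9.75
position: [483.7, -105.6, 57.7]
ee_rot: [0.995, 0.103, -0.0, 0.0]
contact_force: [0.6, -0.1, 2.0]
gripper_width: -0.1
grasp_force: 0.0
```

```bash
python3 st.py; python3 sand.py g;python3 asc.py pics/s_g.png|sed -n 10,22p
```

```text
9.75 [ 483.7 -105.6   57.7] case xy -2.6 76.1 toolx in case 1.0 -0.003 tooly -1.0 [-0.001 -0.    -1.   ] [ 0.6 -0.1  2. ] -0.11618926906484961 [ 0.11  0.32 -0.49  0.   -0.77  1.66]
bright px 36 [173.30555556 210.63888889] ref 45
166 ............................dddddddddddddddddd
167 ..............................d...ddddddddddd.
168 ...................................dd..d..dd..
169 ...................................dd..dmm.d..
170 ....................................d.m.mm.d..
171 ....................................d.m..m.dd.
172 ....................................d.m..m.d..
173 ....................SSSSSSSSSSS.....d.m..m.dd.
174 ....................SSSSSSSSSSS.....d.m..m.dd.
175 ....................SSSSSSSSSSS.....d.m..m.dd.
176 ......................................m..m....
177 .......oooooo.........................oSoooooo
178 ......oSSSSSooooooooooooSSSSSooooooooooooooooo
```

>>> drive_tool([
  [1,0,8,0,0],
  [1,0,14,0,0],
  [1,0,19,0,0],
  [1,0,24,-1,0],
  [1,0,29,-2,0],
  [1,0,34,-3,0],
])

```text
clock: 10.4
position: [490.7, -139.2, 60.9]
ee_rot: [0.995, 0.103, 0.0, 0.0]
contact_force: [0.1, -0.0, -0.2]
gripper_width: -0.2
grasp_force: 0.0
```

```bash
python3 st.py; python3 sand.py h;python3 asc.py pics/s_h.png|sed -n 10,22p
```

```text
10.4 [ 490.7 -139.2   60.9] case xy -2.6 41.9 toolx in case 1.0 -0.003 tooly -1.0 [ 0. -0. -1.] [ 0.1 -0.  -0.2] -0.19754989986599433 [ 0.04  0.33 -0.45  0.   -0.79  1.74]
bright px 26 [173.19230769 205.15384615] ref 45
166 .................ddddddddddddddddd............
167 ......................ddddddddddd.............
168 .......................dd..d..ddd.............
169 .......................dd.m.mm.dd.............
170 .......................dd.m.mm.dd.............
171 ........................d.m.mm.dd.............
172 ........................d.m..m.dd.............
173 ....................SSS.d.m..m.dd.............
174 ....................SSSS..m..m.dd.............
175 ....................SSSS..m..m.dd.............
176 .....................S..ddm..mm...............
177 .......oooooo.............Sm.mS.....oo.ooooooo
178 ......oSSSSSoooooooooooooooooooooooooooooooooo
```

It is still upright and the tip skimmed the top, so the finger offset is nearer 36 mm. I'll back off and push with the reported z at 51.

>>> drive_tool([
  [1,0,0,-20,0],
  [1,0,-20,-20,0],
  [1,0,-34,-20,0],
  [1,0,-34,-5,0],
  [1,0,-34,10,0],
  [1,0,-34,10,0],
  [1,0,-34,10,0],
])

```text
clock: 11.15
position: [483.5, -105.2, 50.6]
ee_rot: [0.995, 0.104, -0.001, 0.0]
contact_force: [0.0, -0.4, 0.3]
gripper_width: 0.2
grasp_force: 0.0
```

>>> drive_tool([
  [1,0,8,0,0],
  [1,0,14,0,0],
  [1,0,19,0,0],
  [1,0,24,-1,0],
  [1,0,29,-2,0],
  [1,0,34,-2,0],
])

```text
clock: 11.75
position: [492.1, -139.6, 55.6]
ee_rot: [0.995, 0.104, 0.001, 0.001]
contact_force: [-4.4, 2.3, 17.8]
gripper_width: -0.0
grasp_force: 8.9
```

```bash
python3 st.py; python3 sand.py i;python3 asc.py pics/s_i.png|sed -n 10,22p
```

```text
11.75 [ 492.1 -139.6   55.6] case xy -1.4 41.2 toolx in case 1.0 -0.002 tooly -1.0 [ 0.003 -0.001 -1.   ] [-4.4  2.3 17.8] -0.03124217901503823 [ 0.04  0.34 -0.45  0.   -0.77  1.73]
bright px 37 [173.97297297 202.10810811] ref 45
166 ..............ddddddddddddd.ddddddddddd.......
167 ................dddddddddddddddddddddd........
168 .................dd..dddddddddddd.............
169 .......................ddddddddd..............
170 .......................dd..d..dd..............
171 .......................ddmmdmm.dd.............
172 ....................Soo.dmm.mm.dd.............
173 ...............S.SSSSSS.d.m..m.dd.............
174 ..............SSSSSSSSS.d.m..m.dd.............
175 ..............SSSSSSSSS.d.m..m.dd.............
176 ..............SS........d.m..m.dd.............
177 .......ooooo..............S..m........oooooooo
178 ......oSSSSSo.....oooooooooooooooooooooooooooo
```

There is a 17.8 N upward force at small tilt: the finger's wider shoulder is sitting on the cushion's top edge, so it is still too high. I'll lift off, retreat and try about 8 mm lower.

>>> drive_tool([
  [1,0,-3,-25,0],
  [1,0,-15,-25,0],
  [1,0,-35,-25,0],
  [1,0,-35,-8,0],
  [1,0,-35,10,0],
  [1,0,-35,10,0],
  [1,0,-35,10,0],
])

```text
clock: 12.5
position: [483.4, -104.6, 42.7]
ee_rot: [0.995, 0.103, -0.0, 0.0]
contact_force: [1.2, 0.7, 0.4]
gripper_width: -0.4
grasp_force: 0.0
```

>>> drive_tool([
  [1,0,8,0,0],
  [1,0,14,0,0],
  [1,0,19,0,0],
  [1,0,24,-1,0],
  [1,0,29,-2,0],
])

```text
clock: 13.0
position: [489.5, -133.4, 44.9]
ee_rot: [0.995, 0.103, 0.0, 0.0]
contact_force: [-0.2, 0.4, 0.9]
gripper_width: -0.1
grasp_force: 0.1
```

```bash
python3 st.py; python3 sand.py j;python3 asc.py pics/s_j.png|sed -n 10,22p
```

```text
13.0 [ 489.5 -133.4   44.9] case xy -2.6 47.8 toolx in case 1.0 -0.003 tooly -1.0 [ 0. -0. -1.] [-0.2  0.4  0.9] -0.06683012065397444 [ 0.05  0.35 -0.47  0.   -0.75  1.72]
bright px 27 [174.18518519 202.03703704] ref 45
166 ..............ddddddddddddddd..ddddddddddddd..
167 ...............dddddddddddddd..dddddddddddd...
168 ................ddddddddddddd..ddddddddddd....
169 .................dddddddddddddddddddddddd.....
170 ...................dddddddddddddddddd.dd......
171 .....................d...dddddddddd...........
172 ....................o.oSS.dd.d..ddd...........
173 ...............ooSSSSSSSS.dd...m.dd...........
174 ...............SSSSSSSSSS...m..m.dd...........
175 ...............SSSSSSSS.S.ddmm.m.dd...........
176 ..........................ddmm.mmd............
177 .......oooooo...............S..m......oooooooo
178 ......oSSSSSoo.....ooooooooooooooooooooooooooo
```

It is tilting cleanly with under 1 N. I'll continue.

>>> drive_tool([
  [1,0,5,-1,0],
  [1,0,10,-2,0],
  [1,0,15,-3,0],
  [1,0,20,-4,0],
  [1,0,25,-4,0],
  [1,0,28,-4,0],
  [1,0,28,-4,0],
  [1,0,28,-4,0],
])

```text
clock: 13.85
position: [495.0, -160.3, 48.6]
ee_rot: [0.995, 0.103, -0.0, -0.0]
contact_force: [0.4, 0.1, 0.1]
gripper_width: -0.2
grasp_force: 0.0
```

```bash
python3 st.py; python3 sand.py k;python3 asc.py pics/s_k.png|sed -n 10,22p
```

```text
13.85 [ 495.  -160.3   48.6] case xy -2.8 20.4 toolx in case 1.0 -0.003 tooly -1.0 [-0.  0. -1.] [0.4 0.1 0.1] -0.2055252762284165 [-0.    0.37 -0.44 -0.   -0.77  1.78]
bright px 11 [174.90909091 200.36363636] ref 45
166 ....dddddddddddddddd.dddddddddddd.............
167 ......dddddddddddddd.dddddddddddd.............
168 .......ddddddddddddd.ddddddddddd..............
169 ........ddddddddddddddddddddddd...............
170 ..........ddd.dddddddddddd....................
171 ................ddddddddd.....................
172 ................dd..d..dd.....................
173 ................ddmmdmm.dd....................
174 ................ddmm.mmddd....................
175 ................ddmm.mm.dd....................
176 .................d.m..m.dd....................
177 .......ooooo.......m..m..............ooooooooo
178 ......oSSSSSo..............ooooooooooooooooooo
```

The sand patch has gone behind the lid, so the cushion fell. I'll lift clear to the side and take a top view.

>>> drive_tool([
  [1,0,-4,-50,0],
  [1,0,-4,-100,0],
  [1,0,-4,-150,0],
  [1,0,-4,-150,0],
  [1,110,-165,-150,0],
  [1,110,-165,-150,0],
  [1,110,-165,-150,0],
  [1,110,-165,-150,0],
  [1,110,-165,-150,0],
  [1,110,-165,-150,0],
])

```text
clock: 14.9
position: [568.7, 25.0, 197.9]
ee_rot: [0.995, 0.104, -0.001, 0.0]
contact_force: [-0.5, 0.0, 0.1]
gripper_width: 0.2
grasp_force: 0.0
```

```bash
python3 st.py
python3 - <<'E'
from bench import arm
import cv2
r=lambda a,w,h:cv2.resize(a,(w,h),interpolation=cv2.INTER_CUBIC)
a=arm.get_image("top");b=arm.get_image("scene");cv2.imwrite("pics/t2.png",a);cv2.imwrite("pics/sc2.png",b)
cv2.imwrite("pics/c7.png",cv2.hconcat([r(a[150:235,270:370],500,425),r(b[100:220,150:240],300,425)]))
E
```

```text
14.9 [568.7  25.  197.9] case xy 107.8 186.2 toolx in case 1.0 -0.001 tooly -1.0 [-0.001 -0.    -1.   ] [-0.5  0.   0.1] 0.22297855269349987 [ 0.33  0.29 -0.12 -0.   -1.16  1.45]
```

View pics/c7.png

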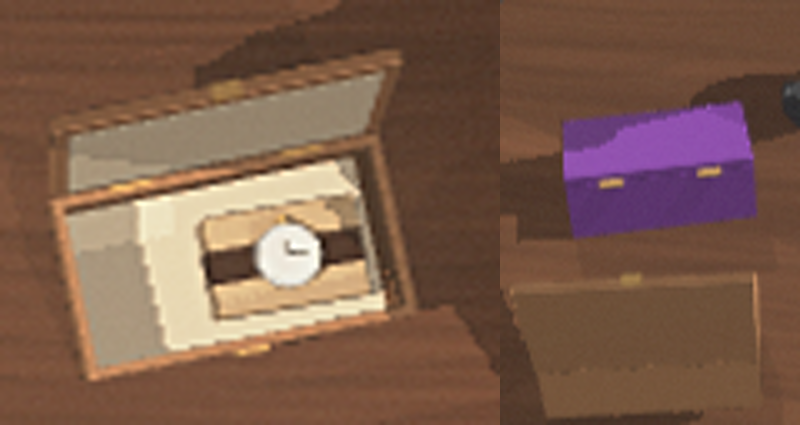

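The cushion lies flat, dial up (288,254 in the crop), inside the tan case, and the lid is still open. Next I'll go behind the lid.

>>> drive_tool([
  [1,30,50,0,0],
  [1,30,186,0,0],
  [1,30,186,0,0],
  [1,30,186,0,0],
  [1,30,186,40,0],
  [1,30,186,80,0],
  [1,30,186,93,0],
  [1,30,186,93,0],
  [1,30,186,93,0],
])

```text
clock: 15.9
position: [637.6, -152.6, 107.7]
ee_rot: [0.995, 0.103, 0.001, 0.001]
contact_force: [-0.4, 0.1, 0.6]
gripper_width: -0.1
grasp_force: 0.0
```

```bash
python3 st.py
```

```text
15.9 [ 637.6 -152.6  107.7] case xy 138.2 -1.8 toolx in case 1.0 -0.002 tooly -1.0 [ 0.003 -0.001 -1.   ] [-0.4  0.1  0.6] -0.14256548575244932 [ 0.01  0.5  -0.03  0.   -1.04  1.77]
```

>>> drive_tool([
  [1,-20,0,0,0],
  [1,-30,0,0,0],
  [1,-38,0,0,0],
  [1,-46,0,0,0],
  [1,-54,0,0,0],
  [1,-62,0,0,0],
  [1,-70,0,1,0],
  [1,-78,0,3,0],
  [1,-86,0,4,0],
  [1,-94,0,6,0],
])

```text
clock: 16.9
position: [543.5, -171.5, 99.3]
ee_rot: [0.995, 0.103, -0.0, -0.0]
contact_force: [2.1, 0.3, 0.6]
gripper_width: 0.0
grasp_force: 0.9
```

```bash
python3 st.py
python3 - <<'E'
from h import *
a=arm.get_image("scene");cv2.imwrite("pics/s_l.png",a)
w=a[150:215,150:230].astype(int);m=(w[...,2]>150)
for i in range(0,65):
    r=np.flatnonzero(m[i])
    if len(r)>6: print(150+i,r.min()+150,r.max()+150,len(r))
E
```

```text
16.9 [ 543.5 -171.5   99.3] case xy 42.3 -0.7 toolx in case 1.0 -0.003 tooly -1.0 [-0.001 -0.    -1.   ] [2.1 0.3 0.6] 0.0013399894366034717 [-0.02  0.38 -0.26  0.   -0.94  1.8 ]
164 209 224 12
165 201 223 23
166 172 224 33
167 174 225 38
168 175 225 39
169 175 225 34
170 181 225 33
171 181 225 31
172 181 225 31
173 198 225 28
174 197 225 29
175 197 225 29
176 196 225 30
177 194 226 33
178 195 226 32
179 192 226 35
180 191 226 36
181 190 226 34
182 189 226 37
183 189 226 37
184 189 226 37
185 188 226 34
186 186 226 38
187 186 226 33
188 186 226 38
189 186 226 36
190 184 227 37
191 183 227 41
192 182 227 44
193 180 226 43
194 176 226 46
195 175 226 47
196 174 226 50
197 172 226 49
198 166 226 53
199 166 221 54
200 166 221 38
201 165 201 18
202 173 180 7
```

The lid follows with about 2 N. I'll continue along the arc.

>>> drive_tool([
  [1,-9,0,4,0],
  [1,-18,0,8,0],
  [1,-27,0,13,0],
  [1,-33,0,19,0],
  [1,-39,0,25,0],
  [1,-44,0,31,0],
  [1,-48,0,37,0],
  [1,-51,0,43,0],
  [1,-54,0,49,0],
])

```text
clock: 17.85
position: [491.1, -182.4, 50.0]
ee_rot: [0.995, 0.103, -0.0, -0.0]
contact_force: [0.7, 0.4, 1.2]
gripper_width: -0.5
grasp_force: 0.5
```

```bash
python3 st.py
```

```text
17.85 [ 491.1 -182.4   50. ] case xy -11.2 -0.5 toolx in case 1.0 -0.003 tooly -1.0 [-0.001  0.    -1.   ] [0.7 0.4 1.2] -0.46815490564253176 [-0.05  0.37 -0.43 -0.   -0.78  1.82]
```

>>> drive_tool([
  [1,-3,0,4,0],
  [1,-5,0,8,0],
  [1,-6,0,11,0],
  [1,-7,0,14,0],
  [1,-7,0,14,0],
])

```text
clock: 18.35
position: [484.2, -183.8, 36.2]
ee_rot: [0.995, 0.103, -0.001, -0.0]
contact_force: [0.3, -0.0, 0.2]
gripper_width: -0.0
grasp_force: 0.0
```

>>> drive_tool([
  [1,-8,0,2,0],
  [1,-14,0,4,0],
  [1,-14,0,4,0],
])

```text
clock: 18.65
position: [469.3, -186.8, 32.3]
ee_rot: [0.995, 0.103, -0.001, -0.0]
contact_force: [0.3, -0.2, 0.2]
gripper_width: -0.0
grasp_force: 0.0
```

>>> drive_tool([
  [1,0,0,2,0],
  [1,0,0,4,0],
  [1,0,0,5,0],
  [1,0,0,5,0],
])

```text
clock: 19.05
position: [470.2, -187.0, 31.5]
ee_rot: [0.995, 0.104, -0.001, 0.0]
contact_force: [-9.9, 5.1, 28.5]
gripper_width: 0.1
grasp_force: 14.3
```

```bash
cat > lid.py <<'E'
from h import *
a=arm.get_image("scene");cv2.imwrite("pics/s_m.png",a)
C=np.array([502,-179.6]);xa=np.array([.978,.208]);ya=np.array([-.208,.978])
for th in(0,.05,.1,.2,.3):
    X=53-106*np.cos(th)+10*np.sin(th);z=60+106*np.sin(th)+10*np.cos(th)
    print(th,[proj("scene",[*(C+X*xa+s*96*ya),z]).round(1) for s in(1,-1)])
w=a[140:185,150:235].astype(int)
for i,row in enumerate(w): print(140+i,''.join('P' if p[0]-p[1]>40 else 'd' if p.max()<60 and p.max()-p.min()<15 else 'o' if p[2]>130 else '.' for p in row))
E
python3 lid.py; python3 st.py
```

```text
0 [array([226.9, 173.5]), array([164.2, 176.3])]
0.05 [array([226.9, 172.2]), array([163.9, 175.1])]
0.1 [array([226.8, 171. ]), array([163.6, 173.9])]
0.2 [array([226.6, 168.8]), array([163. , 171.7])]
0.3 [array([226.5, 166.8]), array([162.3, 169.7])]
140 ooooo.o............PPPPPPPPdddddddddddddddddddddddddddPPPPPPPPPPPPPPPPPPPPP..........
141 .ooooooooo.........PPPPPPPP.ddddddddddddddddddddddddddPPPPPPPPPPPPPPPPPPPPP..........
142 .....ooooooooooo...PPPPPPPP.ddddddddddddddddddddddddddPPPPPPPPPPPPPPPPPPPPPP.........
143 ...................PPPPPPPP.ddddddddddddddddddddddddddPPPPPPPPPPPPPPPPPPPPPP.........
144 ...................PPPPPPPP.dddddddddddddddddddddddddd.PPPPPPPPPPPPPPPPPPPPP.........
145 ...................PPPPPPPP.dddddddddddddddddddddddddddPPPPPPPPPPPPPPPPPPPPP.........
146 ...................PPPPPPPPPddddddddddddddddddddddddddd.PPPPPPPPP.PPPPPPPPPP.........
147 ...................PPPPPPPPP.ddddddddddddddddddddddddddd.PP..ooooo.PPPPPPPPP.........
148 ...................PPPPPPPP.dddddddddddddddddddddddddddd.PPooooooo.PPPPPPPPP.........
149 ...................PPPPPPPP.dddd
[... 2688 characters left out ...]
ooooooooooooooooooooo.......oooooooooooooooooooooooooooooo.......
180 ..............ooooooooooooooooooooooooooooo....ooooooooooooooooooooooooooooooo.......
181 ..............oooooooooooooooooooooooooooo.oo.oooooooooooooooooooooooooooooooo.......
182 .............oooooooooooooooooooooooooooooooooooooooooooooooooooooooooooooooo........
183 .............oooooooooooooooooooooooooooooooooooooooooooooooooooooooooooooooo........
184 .............oooooooooooooooooooooooooooooooooooooooooooooooooooooooooooooooo........
19.1 [ 470.2 -187.    31.5] case xy -32.7 -0.6 toolx in case 1.0 -0.001 tooly -1.0 [-0.002 -0.001 -1.   ] [-10.4   5.1  28.5] -0.08951814964886728 [-0.06  0.37 -0.49  0.   -0.71  1.83]
```

The force climbs stiffly to 28 N and the lid's edge rows (174.5 and 177) match a shut lid. I'll hold briefly, then lift clear.

>>> drive_tool([
  [1,0,0,0,0],
  [1,0,0,0,0],
  [1,0,0,0,0],
  [1,0,0,-20,0],
  [1,0,0,-60,0],
  [1,0,0,-110,0],
  [1,0,0,-150,0],
  [1,0,0,-150,0],
  [1,0,0,-150,0],
  [1,0,0,-150,0],
  [1,0,0,-150,0],
])

```text
clock: 20.2
position: [470.0, -186.6, 176.0]
ee_rot: [0.995, 0.103, -0.002, -0.0]
contact_force: [0.4, 0.1, -0.5]
gripper_width: 0.2
grasp_force: 0.0
```

```bash
python3 st.py; python3 lid.py | sed -n 33,50p
python3 - <<'E'
import cv2,numpy as np
from bench import arm
# blue lid and other objects: differences vs. start
d=np.abs(arm.get_image("scene").astype(int)-cv2.imread("pics/scene0.png")).max(2)
for n,(x0,x1,y0,y1) in dict(bluelid=(285,365,178,225),bowl=(398,424,204,226),pw=(248,268,175,190),bottle=(168,190,258,286),loupe=(245,262,264,282),gift=(280,316,268,312),driver=(104,128,176,214)).items(): print(n,(d[y0:y1,x0:x1]>60).sum())
E
```

```text
20.2 [ 470.  -186.6  176. ] case xy -32.8 -0.2 toolx in case 1.0 -0.003 tooly -1.0 [-0.004  0.    -1.   ] [ 0.4  0.1 -0.5] 0.24932882734627795 [-0.06  0.2  -0.3  -0.   -1.07  1.83]
167 .....................................................................................
168 .....................................................................................
169 .....................................................................................
170 .....................................................................................
171 .....................................................................................
172 .....................................................................................
173 .....................................................................................
174 ..........................................................................oo.........
175 ............................................oo.......oo..oooooooooooooooooooo........
176 ...............................oooooooooooooooooooooooooooooooooooooooooooooo........
177 ..............ooooooooooooooooooooooooooooooooooooooooooooooooooooooooooooooo........
178 ..............oooooooooooooooooooooooooooooooooooooooooooooooooooooooooooooooo.......
179 ..............oooooooooooooooooooooooooooooooooooooooooooooooooooooooooooooooo.......
180 ..............oooooooooooooooooooooooooooooooooooooooooooooooooooooooooooooooo.......
181 ..............oooooooooooooooooooooooooooooooooooooooooooooooooooooooooooooooo.......
182 .............oooooooooooooooooooooooooooooooooooooooooooooooooooooooooooooooo........
183 .............oooooooooooooooooooooooooooooooooooooooooooooooooooooooooooooooo........
184 .............oooooooooooooooooooooooooooooooooooooooooooooooooooooooooooooooo........
bluelid 0
bowl 0
pw 0
bottle 0
loupe 0
gift 0
driver 114
```

The lid is shut and stays shut, and the blue case and loose things are unchanged. The only difference is at the screwdriver, which the arm never went near, so I put it down to the arm's shadow. Handing in.

```bash
python3 -c "
from bench import arm
print(arm.job_done())"
```

```text
the job is handed in; nothing more can be done
None
```

I handed the job in at about 20 s: the watch cushion lies flat in the tan case, dial up, its lid is pressed shut, and the arm is clear. Images show the blue case unmoved; no verdict came back from the hand-in.

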